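Check three dispenser plungers and reject the jammed one

ROBOT

A 6-joint arm with a two-finger parallel gripper is mounted at the origin on the work surface. World frame = base frame: x ahead of the robot, y to its left, z up, the work surface at z = 0. Lengths are in m, angles in rad, forces in N, time in s.
With the tool pointing down it reaches from about 0.325 to 0.9 m from the base axis. Payload 6.1 kg.
Tool frame: the origin (TCP) lies between the finger pads; the fingertips stand 19 mm ahead of it and the grasp point (between the pads) is the TCP; z points along the fingers, y is the line along which they close (so a half turn about z gives the same grasp; the last joint's range is limited). The gripper opens to 87 mm and grips with 3 to 60 N. Pads are 19 mm wide; open, the fingers measure 117 mm over their backs; the gripper's body (75 mm by 190 mm) begins 51 mm behind the grasp point.
Start: joints at [-1.271, 0.22, 1.526, -0, 1.395, -0.126], TCP at [0.258, -0.569, 0.206] pointing down, gripper open.
Joint ranges: [-2.98, 2.98], [-0.91, 2.08], [0.09, 2.57], [-1.24, 4.39], [0.2, 2.65], [-2.68, 2.68]. Speed limits (rad/s): [2.57, 2.57, 3.01, 3.14, 3.14, 3.14].

INTERFACE

Orientations are given as a rotation vector (axis times angle).
In Python, from station import manip gives the robot as it stands.
- The arm moves only by the tool send_rows, never from a script. Its arguments are lists of equal length, an entry for each row: "xyz": the shift along the tool's x, y, z scaled (see below), a list of three; "turn": the turn about the tool's z scaled (see below); "grip": the opening, from 0 (shut) to 1 (fully open). In form: {"xyz": [[dx, dy, dz], ...], "turn": [turn, ...], "grip": [grip, ...]}. A call has 1 to 20 rows; each row is the pose to reach, as a shift and turn from the pose commanded when the call began, along the tool's axes at that moment, turning the shorter way round; what a row does not reach only later rows make up. The controller multiplies each number of a shift by 100 mm and each number of a turn by 180 degrees. A row lasts 1/10 s, in which the tool goes at most 50 mm and 8.59 degrees, less where a joint would pass 70% of its speed; a pose out of reach is approached as far as the arm can. A call with a number of a shift or a turn outside -1 to 1 is refused whole. A call with a gripper value outside its range is refused whole. The fingers move at their own pace and stop on an object; "force" is the grip in N (left out, the last holds). Time passes only in rows, so rows that repeat a pose let the fingers close. It gives the time, the measured TCP pose, the force, the opening and the grip force at its end, in the units of the state.
- manip.read_state(): the state, without advancing time (a new reading comes with each control period).
- manip.read_camera(name): name is "side" or "top" or "wrist"; returns (picture, depth): 384x512x3 uint8, red, green, blue; 384x512 float32, m along the optical axis (not along the pixel's ray), 0 where there is no reading.
- manip.camera_model(name): a dict with "K" (3x3 intrinsics, pixels), "extrinsics" (4x4, takes a point from camera to world coordinates); the wrist camera has in their place "T_tool_cam" (4x4, takes a point from camera to tool coordinates, whose origin is the TCP and whose axes are the flange's). Camera axes: x right, y down, z forward; pixel columns grow to the right and rows downward; lengths in m; the calibration is good to about 2 mm. The wrist camera is an equidistant fisheye: a pixel r from the principal point sees the ray r / f radians off the axis. A picture is of the moment at which its call begins: read the wrist's pose just before it. camera_model takes no time and is no camera call.
- manip.close_job(): hands the job in; it is judged then, once.
The state is a dict: "time": time; "joint_pos": joint angles; "qvel": joint speeds; "tau": joint torques, N m; "position": TCP position; "tool_rot": TCP orientation; "force": force on the tool from outside, world axes, zero at the start; "torque": the same for the moment, N m; "finger_gap": finger opening in m; "gripper_force": force on a finger pad.
Only numpy, scipy, OpenCV 4.12 (cv2) and the standard library are available. Lean on these libraries where they do the work, as an engineer would, in place of code of your own. Each camera call takes 0.05 s, during which the arm holds its last target. There are 200 camera calls.

TASK

One of the three emptied hand dispensers on the shoemaker's bench is jammed inside: press every yellow plunger cap down to find out which, pushing the two free ones fully home. When a plunger's resistance keeps rising part way down, stop there and leave it without forcing it (never more than 20 N), then reject that dispenser by throwing its red lever fully over towards its barrel. Leave the other two levers as they are, and do not knock or push aside the thread spools or the wax tin.

Things in the scene. Friction and masses are not known exactly. Their poses are not given: they have to be found in the camera images.
- dispenser_a: fixed dispenser A, bolted down: a dark steel base plate 150 x 64 x 15 mm; on it, an upright round aluminium barrel (44 mm across, top 115 mm above the table, axis 40 mm along the body's +x) and in front a green pedestal with a lever. Origin: centre of the plate's underside, on the table; x points from the lever to the barrel (roughly away from the robot), z up.
- cap_a_top (a point): centre of the top face of the yellow press cap (a flat disc 38 mm across and 10 mm thick on a 12 mm steel rod) of dispenser A: 165 mm above the table with the plunger fully up, 125 mm when it is fully home (cap resting on the black barrel top).
- plunger_a (a joint): plunger of dispenser A, in m: 0 fully up, 0.040 fully home (down). It starts 0 to 5 mm down, has no return spring and stays where it is left. A free one slides all the way with a steady drag of 3 to 4 N; in the jammed dispenser the extra resistance begins 16 mm down and grows by about 1.2 N per mm, and the plunger eases back a few mm when let go. Which one is jammed cannot be seen and changes from run to run.
- reject_a (a joint): reject lever of dispenser A, in rad: 0 leaning fully towards the front (in use), 1.0 fully over towards the barrel (rejected). Hinge axis horizontal, along the dispenser's y, 72 mm above the table and 50 mm along the dispenser's -x. It starts at 0 to 0.12, turns with light friction (about 1 N at the ball) and stays where it is left.
- reject_a_tip (a point): centre of the red ball (26 mm across) at the end of the reject lever of dispenser A, 70 mm from the hinge (steel rod 10 mm thick); about 133 mm above the table at either end of its swing, 142 mm midway.
- dispenser_b: fixed dispenser B, bolted down: a dark steel base plate 150 x 64 x 15 mm; on it, an upright round aluminium barrel (44 mm across, top 115 mm above the table, axis 40 mm along the body's +x) and in front a green pedestal with a lever. Origin: centre of the plate's underside, on the table; x points from the lever to the barrel (roughly away from the robot), z up.
- cap_b_top (a point): centre of the top face of the yellow press cap (a flat disc 38 mm across and 10 mm thick on a 12 mm steel rod) of dispenser B: 165 mm above the table with the plunger fully up, 125 mm when it is fully home (cap resting on the black barrel top).
- plunger_b (a joint): plunger of dispenser B, in m: 0 fully up, 0.040 fully home (down). It starts 0 to 5 mm down, has no return spring and stays where it is left. A free one slides all the way with a steady drag of 3 to 4 N; in the jammed dispenser the extra resistance begins 16 mm down and grows by about 1.2 N per mm, and the plunger eases back a few mm when let go. Which one is jammed cannot be seen and changes from run to run.
- reject_b (a joint): reject lever of dispenser B, in rad: 0 leaning fully towards the front (in use), 1.0 fully over towards the barrel (rejected). Hinge axis horizontal, along the dispenser's y, 72 mm above the table and 50 mm along the dispenser's -x. It starts at 0 to 0.12, turns with light friction (about 1 N at the ball) and stays where it is left.
- reject_b_tip (a point): centre of the red ball (26 mm across) at the end of the reject lever of dispenser B, 70 mm from the hinge (steel rod 10 mm thick); about 133 mm above the table at either end of its swing, 142 mm midway.
- dispenser_c: fixed dispenser C, bolted down: a dark steel base plate 150 x 64 x 15 mm; on it, an upright round aluminium barrel (44 mm across, top 115 mm above the table, axis 40 mm along the body's +x) and in front a green pedestal with a lever. Origin: centre of the plate's underside, on the table; x points from the lever to the barrel (roughly away from the robot), z up.
- cap_c_top (a point): centre of the top face of the yellow press cap (a flat disc 38 mm across and 10 mm thick on a 12 mm steel rod) of dispenser C: 165 mm above the table with the plunger fully up, 125 mm when it is fully home (cap resting on the black barrel top).
- plunger_c (a joint): plunger of dispenser C, in m: 0 fully up, 0.040 fully home (down). It starts 0 to 5 mm down, has no return spring and stays where it is left. A free one slides all the way with a steady drag of 3 to 4 N; in the jammed dispenser the extra resistance begins 16 mm down and grows by about 1.2 N per mm, and the plunger eases back a few mm when let go. Which one is jammed cannot be seen and changes from run to run.
- reject_c (a joint): reject lever of dispenser C, in rad: 0 leaning fully towards the front (in use), 1.0 fully over towards the barrel (rejected). Hinge axis horizontal, along the dispenser's y, 72 mm above the table and 50 mm along the dispenser's -x. It starts at 0 to 0.12, turns with light friction (about 1 N at the ball) and stays where it is left.
- reject_c_tip (a point): centre of the red ball (26 mm across) at the end of the reject lever of dispenser C, 70 mm from the hinge (steel rod 10 mm thick); about 133 mm above the table at either end of its swing, 142 mm midway.
- spool_1: red thread spool standing between two dispensers: 34 mm across, 50 mm tall, 50 g, loose. Origin: centre of its underside; z is its axis, up.
- spool_2: white thread spool standing between two dispensers: 34 mm across, 50 mm tall, 50 g, loose. Origin: centre of its underside; z is its axis, up.
- wax_tin: low round brass-coloured tin with a white lid standing loose left of the dispensers: 66 mm across, 30 mm tall. Origin: centre of its underside; z up.

How it is judged:
At the end, for the whole second after the job is handed in: Two plungers are fully home (more than 36 of 40 mm down) with their levers still at the front (under 0.25 rad); the third, jammed, was pressed to its resistance and stands between 15 and 30 mm down, and its lever is thrown over (more than 0.85 of 1.0 rad) (((value of joint plunger_a between 0.015 and 0.03 m and value of joint reject_a above 0.85 rad and value of joint each of plunger_b, plunger_c above 0.036 m and value of joint each of reject_b, reject_c below 0.25 rad) or (value of joint plunger_b between 0.015 and 0.03 m and value of joint reject_b above 0.85 rad and value of joint each of plunger_a, plunger_c above 0.036 m and value of joint each of reject_a, reject_c below 0.25 rad) or (value of joint plunger_c between 0.015 and 0.03 m and value of joint reject_c above 0.85 rad and value of joint each of plunger_a, plunger_b above 0.036 m and value of joint each of reject_a, reject_b below 0.25 rad))); the robot touches nothing.
It fails at once if the cap of a plunger that is not home is pushed with more than 20 N ((value of joint plunger_a below 0.035 m and contact force between any of the fingers, the arm and plunger_a above 20 N) or (value of joint plunger_b below 0.035 m and contact force between any of the fingers, the arm and plunger_b above 20 N) or (value of joint plunger_c below 0.035 m and contact force between any of the fingers, the arm and plunger_c above 20 N)).
It fails at once if a spool or the wax tin is shifted by more than 40 mm or knocked over (distance of any of spool_1, spool_2, wax_tin from where it was at the start of the episode above 0.04 m or angle between any of spool_1, spool_2, wax_tin's own z axis and vertical above 0.6 rad).
It also fails if it takes over 51 s, if anything falls off the work surface, if the arm or the gripper's body presses on something with over 40 N, if the wrist force passes 120 N, or if a joint passes its speed limit or range.

## Working session

There is one attempt and no reset: what is moved stays moved. The work goes in short steps, Python scripts to look and compute and a tool call to move; the robot and the scene stay as the last step left them, time stands still between calls to the robot, and variables do not carry over. Pictures are saved under pics/ and viewed, at most 10 in all, crops included, and the job is handed in when it is done.

Besides the shell and the picture viewer there is one more tool, called after "Emit:" as name([rows], argument=value, ...), one row to a line, values as JSON. send_rows: Moves the arm, as the interface text tells. Shifts and turns lie within -1 to 1; 1 stands for 100 mm of shift or 180 degrees of turn. Its arguments: {"type":"object","properties":{"xyz":{"type":"array","items":{"type":"array","items":{"type":"number"}}},"turn":{"type":"array","items":{"type":"number"}},"grip":{"type":"array","items":{"type":"number"}},"force":{"type":"number"}},"required":["xyz","turn","grip"]}

```bash
mkdir -p pics; cat > h.py <<'E'
import numpy as np,cv2
from scipy.spatial.transform import Rotation as R
from station import manip
def cloud(n):
    im,d=manip.read_camera(n); m=manip.camera_model(n); K=m["K"]; T=np.array(m["extrinsics"])
    v,u=np.mgrid[:d.shape[0],:d.shape[1]]
    p=np.stack([(u-K[0][2])/K[0][0]*d,(v-K[1][2])/K[1][1]*d,d],-1)@T[:3,:3].T+T[:3,3]
    p[d==0]=np.nan
    return im,p
def blobs(mask,amin=30):
    n,l,s,c=cv2.connectedComponentsWithStats(mask.astype(np.uint8))
    return [(l==i,s[i,4],c[i]) for i in range(1,n) if s[i,4]>=amin]
E
python3 - <<'E'
from h import *
s=manip.read_state(); print(s["time"],s["position"],s["tool_rot"],R.from_rotvec(s["tool_rot"]).as_matrix().round(3),s["force"])
ims=[]
for n in("top","side"):
    im,p=cloud(n); np.savez(n+".npz",im=im,p=p); ims.append(im)
    hsv=cv2.cvtColor(im,cv2.COLOR_RGB2HSV);H,S,V=cv2.split(hsv)
    for name,m in dict(yellow=(H>20)&(H<35)&(S>120)&(V>90),red=((H<8)|(H>172))&(S>130)&(V>70),green=(H>40)&(H<90)&(S>80)).items():
        for b,a,c in blobs(m):
            q=p[b]; z=np.nanpercentile(q[:,2],90); print(n,name,a,c.round(),np.nanmedian(q,0).round(3),"ztop",z.round(3))
cv2.imwrite("pics/1.png",cv2.resize(np.vstack(ims),(450,675))[:, :,::-1][:600] if 0 else cv2.resize(np.hstack(ims),(800,300))[:,:,::-1])
E
```

```text
0.0 [ 0.25795741 -0.56857423  0.20473967] [-3.06877452e+00 -6.63455244e-01  2.55277635e-04] [[ 0.911  0.413 -0.001]
 [ 0.413 -0.911  0.002]
 [ 0.    -0.002 -1.   ]] [-0.05296718  0.1072615   0.53566065]
top yellow 542 [ 45. 125.] [0.752 0.627 0.045] ztop 0.048
top yellow 201 [294. 149.] [ 0.651 -0.029  0.162] ztop 0.164
top yellow 206 [376. 158.] [ 0.624 -0.221  0.164] ztop 0.166
top yellow 196 [198. 183.] [0.574 0.201 0.164] ztop 0.166
top red 127 [238. 198.] [0.544 0.111 0.05 ] ztop 0.052
top red 82 [291. 199.] [ 0.533 -0.021  0.145] ztop 0.149
top red 84 [380. 208.] [ 0.506 -0.231  0.144] ztop 0.148
top red 82 [203. 234.] [0.453 0.193 0.143] ztop 0.147
top red 95 [316. 367.] [ 0.097 -0.084  0.012] ztop 0.388
side yellow 134 [250. 141.] [0.57  0.192 0.164] ztop 0.165
side yellow 266 [324. 196.] [ 0.648 -0.036  0.162] ztop 0.163
side yellow 544 [364. 281.] [ 0.621 -0.227  0.164] ztop 0.165
side red 96 [198. 159.] [0.45  0.184 0.14 ] ztop 0.146
side red 470 [251. 212.] [0.536 0.098 0.05 ] ztop 0.146
side red 1757 [ 17. 290.] [0.082 0.029 0.012] ztop 0.013
side red 312 [284. 318.] [ 0.502 -0.24   0.144] ztop 0.148
side green 187 [216. 197.] [0.482 0.175 0.031] ztop 0.042
side green 223 [274. 258.] [ 0.557 -0.044  0.03 ] ztop 0.04
side green 181 [302. 365.] [ 0.533 -0.252  0.027] ztop 0.034
```

View pics/1.png

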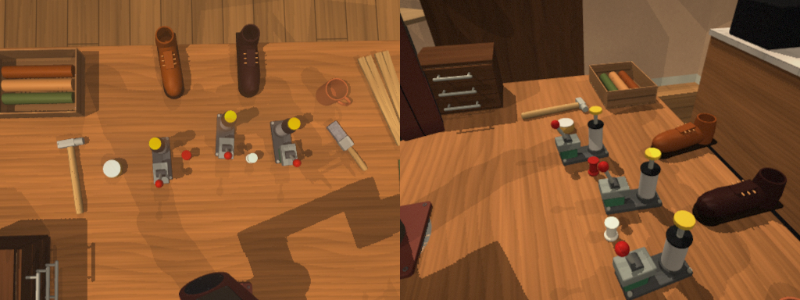

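The overview shows the three dispensers: caps at (198,183), (294,149) and (376,158) in the full-size top image, with red balls in front of each. The spools stand between the dispensers and the tin is at the left. I'll refine the cap and ball centres from these same frames.

```bash
python3 - <<'E'
from h import *
s=manip.read_state();Rm=R.from_rotvec(s["tool_rot"]).as_matrix();t=s["position"]
caps=[(.574,.2),(.651,-.029),(.624,-.221)];balls=[(.453,.193),(.533,-.021),(.506,-.231)]
for n in("top","side"):
    f=np.load(n+".npz");im,p=f["im"],f["p"];H,S,V=cv2.split(cv2.cvtColor(im,cv2.COLOR_RGB2HSV))
    for k,L,m,r in(("cap",caps,(H>20)&(H<35)&(S>120)&(V>60),.03),("ball",balls,((H<8)|(H>172))&(S>110)&(V>50),.03)):
        for c in L:
            q=p[m&(np.hypot(p[...,0]-c[0],p[...,1]-c[1])<r)&(p[...,2]>.1)]
            if k=="cap":
                q=q[q[:,2]>np.percentile(q[:,2],90)-.004]
                ctr,rad=cv2.minEnclosingCircle(q[:,:2].astype(np.float32)); o=[*ctr,np.median(q[:,2])]
            else:
                A=np.c_[2*q,np.ones(len(q))];w=np.linalg.lstsq(A,(q**2).sum(1),rcond=None)[0];o=w[:3];rad=np.sqrt(w[3]+o@o)
            print(n,k,len(q),np.round(o,4),round(rad,4),"tool shift/100mm to TCP above:",((np.array([o[0],o[1],t[2]])-t)@Rm*10).round(3))
E
```

```text
top cap 165 [0.5742 0.2011 0.164 ] 0.0185 tool shift/100mm to TCP above: [ 6.06  -5.703  0.011]
top cap 164 [ 0.6514 -0.0295  0.1629] 0.0185 tool shift/100mm to TCP above: [ 5.81  -3.284  0.007]
top cap 171 [ 0.6251 -0.2223  0.1645] 0.0187 tool shift/100mm to TCP above: [ 4.774e+00 -1.637e+00  4.000e-03]
top ball 82 [0.4535 0.1935 0.137 ] 0.011 tool shift/100mm to TCP above: [ 4.929 -6.133  0.012]
top ball 83 [ 0.5344 -0.021   0.1385] 0.0111 tool shift/100mm to TCP above: [ 4.779 -3.845  0.008]
top ball 83 [ 0.5059 -0.2333  0.1373] 0.0113 tool shift/100mm to TCP above: [ 3.644 -2.03   0.004]
side cap 104 [0.5709 0.1964 0.164 ] 0.0176 tool shift/100mm to TCP above: [ 6.01  -5.674  0.011]
side cap 213 [ 0.6492 -0.0312  0.1621] 0.0195 tool shift/100mm to TCP above: [ 5.783 -3.278  0.007]
side cap 469 [ 0.6227 -0.2242  0.1644] 0.019 tool shift/100mm to TCP above: [ 4.744e+00 -1.630e+00  4.000e-03]
side ball 97 [0.45   0.1912 0.1348] 0.0122 tool shift/100mm to TCP above: [ 4.887 -6.127  0.012]
side ball 159 [ 0.5316 -0.022   0.136 ] 0.013 tool shift/100mm to TCP above: [ 4.75  -3.847  0.008]
side ball 310 [ 0.5045 -0.2343  0.1337] 0.0143 tool shift/100mm to TCP above: [ 3.626 -2.026  0.004]
```

Emit:
send_rows([
  [0.5,-0.17,0],
  [1,-0.35,0],
  [1,-0.35,0],
  [1,-0.35,0],
], turn=[0.05,0.09,0.1355,0.1355], grip=[0,0,0,0], force=10)

```text
time: 0.5
position: [0.336, -0.4945, 0.2055]
tool_rot: [-3.141, -0.003, 0.0]
force: [0.4, 1.3, 0.3]
finger_gap: 0.0628
gripper_force: 0.0
```

Emit:
send_rows([
  [0.48,-0.45,0],
  [0.96,-0.9,0],
  [0.96,-0.9,0],
], turn=[0,0,0], grip=[0,0,0])

```text
time: 0.8
position: [0.4316, -0.4049, 0.2055]
tool_rot: [-3.141, -0.007, -0.0]
force: [0.2, -0.3, -0.2]
finger_gap: 0.0384
gripper_force: 0.0
```

Emit:
send_rows([
  [0.48,-0.45,0],
  [0.96,-0.9,0],
  [0.96,-0.9,0],
], turn=[0,0,0], grip=[0,0,0])

```text
time: 1.1
position: [0.5281, -0.3147, 0.2055]
tool_rot: [-3.141, -0.008, -0.0]
force: [0.3, -0.1, 0.4]
finger_gap: 0.0146
gripper_force: 0.0
```

Emit:
send_rows([
  [0.48,-0.45,0],
  [0.97,-0.91,0],
  [0.97,-0.91,0],
  [0.97,-0.91,0],
], turn=[0,0,0,0], grip=[0,0,0,0])

```text
time: 1.5
position: [0.6259, -0.2225, 0.2051]
tool_rot: [-3.14, -0.012, -0.0]
force: [-0.8, -0.4, 0.1]
finger_gap: 0.0005
gripper_force: 0.0
```

Emit:
send_rows([
  [0,0,0.1],
  [0,0,0.17],
  [0,0,0.19],
  [0,0,0.21],
  [0,0,0.23],
  [0,0,0.25],
  [0,0,0.27],
  [0,0,0.29],
  [0,0,0.31],
], turn=[0,0,0,0,0,0,0,0,0], grip=[0,0,0,0,0,0,0,0,0])

```text
time: 2.4
position: [0.6238, -0.2249, 0.1748]
tool_rot: [3.141, 0.0, 0.0]
force: [-0.5, 0.9, -0.7]
finger_gap: 0.0005
gripper_force: 0.0
```

Emit:
send_rows([
  [0,0,0.02],
  [0,0,0.04],
  [0,0,0.06],
  [0,0,0.08],
  [0,0,0.1],
  [0,0,0.11],
  [0,0,0.12],
  [0,0,0.12],
], turn=[0,0,0,0,0,0,0,0], grip=[0,0,0,0,0,0,0,0])

```text
time: 3.2
position: [0.6237, -0.2249, 0.1627]
tool_rot: [-3.141, -0.0, 0.0]
force: [0.1, -0.7, -0.0]
finger_gap: 0.0004
gripper_force: 0.0
```

```bash
python3 - <<'E'
from h import *
s=manip.read_state();print(s["force"],s["tau"],s["position"])
im,p=cloud("side");cv2.imwrite("pics/2.png",cv2.resize(im[170:384,200:460],(780,642))[:600,:,::-1])
H,S,V=cv2.split(cv2.cvtColor(im,cv2.COLOR_RGB2HSV));m=(H>20)&(H<35)&(S>120)&(V>60)
for b,a,c in blobs(m): print(a,c,np.nanpercentile(p[b],90,axis=0),np.nanmedian(p[b],0))
E
```

```text
[ 0.06987302 -0.71768089 -0.01595966] [-5.55772731e-04 -5.45602226e+01 -3.82462513e+01  6.55231602e-02
 -7.57108955e-02  1.31096813e-04] [ 0.62368331 -0.22492961  0.16268201]
145 [249.90344828 140.64137931] [0.58283183 0.20853959 0.16475749] [0.56985847 0.19256361 0.16376471]
162 [320.35802469 196.93209877] [ 0.65035811 -0.02011955  0.16354706] [ 0.64015709 -0.03810464  0.16170471]
443 [363.0993228  283.33182844] [ 0.63356886 -0.21668377  0.16532059] [ 0.61813337 -0.23050958  0.16423751]
```

View pics/2.png

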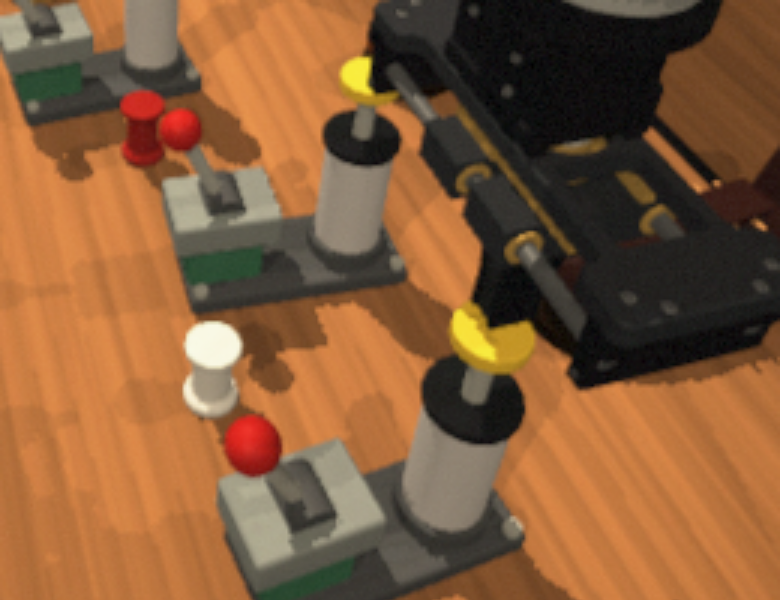

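The second picture shows the closed fingertips at about crop (500,320), over cap C and covering its back half. The cap still stands at 0.164 m and there is no force. I'll check how high the tips really are.

```bash
python3 - <<'E'
from h import *
im,p=cloud("side");H,S,V=cv2.split(cv2.cvtColor(im,cv2.COLOR_RGB2HSV))
m=(V<60)&(np.hypot(p[...,0]-.624,p[...,1]+.225)<.04)&(p[...,2]>.13)
q=p[m];print(len(q))
for lo in np.arange(.13,.24,.01):
    k=q[(q[:,2]>=lo)&(q[:,2]<lo+.01)]
    if len(k): print(lo.round(2),len(k),k.min(0).round(3),k.max(0).round(3))
i,p=cloud("top");H,S,V=cv2.split(cv2.cvtColor(i,cv2.COLOR_RGB2HSV))
print(manip.read_state()["joint_pos"])
E
```

```text
6334
0.18 99 [ 0.612 -0.236  0.18 ] [ 0.634 -0.219  0.19 ]
0.19 111 [ 0.612 -0.236  0.19 ] [ 0.634 -0.219  0.2  ]
0.2 94 [ 0.612 -0.237  0.2  ] [ 0.631 -0.217  0.21 ]
0.21 50 [ 0.611 -0.239  0.21 ] [ 0.633 -0.217  0.219]
0.22 30 [ 0.612 -0.241  0.22 ] [ 0.634 -0.234  0.227]
[-4.64999360e-01  3.40292378e-01  1.46226462e+00  2.05102014e-05
  1.33887525e+00  1.10569528e+00]
```

Emit:
send_rows([
  [0,0,0.02],
  [0,0,0.04],
  [0,0,0.06],
  [0,0,0.08],
], turn=[0,0,0,0], grip=[0,0,0,0])

```text
time: 3.75
position: [0.6237, -0.2249, 0.1545]
tool_rot: [-3.141, -0.0, 0.0]
force: [1.0, 0.3, 0.6]
finger_gap: 0.0006
gripper_force: 0.0
```

Emit:
send_rows([
  [0,0,0.02],
  [0,0,0.04],
  [0,0,0.06],
], turn=[0,0,0], grip=[0,0,0])

```text
time: 4.05
position: [0.6237, -0.225, 0.1486]
tool_rot: [-3.142, -0.0, 0.0]
force: [-0.6, -1.0, 0.9]
finger_gap: 0.0007
gripper_force: 0.0
```

Emit:
send_rows([
  [0,0,0.02],
  [0,0,0.04],
  [0,0,0.06],
], turn=[0,0,0], grip=[0,0,0])

```text
time: 4.35
position: [0.6238, -0.225, 0.1431]
tool_rot: [3.141, 0.0, 0.0]
force: [-1.3, 0.7, 2.5]
finger_gap: 0.0005
gripper_force: 1.6
```

Emit:
send_rows([
  [0,0,0.015],
  [0,0,0.03],
  [0,0,0.03],
], turn=[0,0,0], grip=[0,0,0])

```text
time: 4.65
position: [0.6237, -0.225, 0.1396]
tool_rot: [-3.142, -0.0, 0.0]
force: [-0.0, -0.5, 1.0]
finger_gap: 0.0006
gripper_force: 0.7
```

```bash
python3 - <<'E'
from h import *
s=manip.read_state();print(s["force"],s["position"],s["tau"])
im,p=cloud("side");cv2.imwrite("pics/3.png",cv2.resize(im[230:384,280:460],(700,600))[:,:,::-1])
H,S,V=cv2.split(cv2.cvtColor(im,cv2.COLOR_RGB2HSV));m=(H>20)&(H<35)&(S>120)&(V>60)
for b,a,c in blobs(m): print(a,c,np.nanpercentile(p[b],90,axis=0),np.nanmedian(p[b],0))
E
```

```text
[-0.01407368 -0.4840921   1.01069436] [ 0.62373047 -0.22499353  0.13958117] [-1.87493709e-02 -5.40756226e+01 -3.73009944e+01  7.83719542e-02
 -2.88395220e-01  2.69021302e-04]
144 [249.74305556 140.63194444] [0.58261688 0.20758225 0.16482475] [0.56976553 0.19210711 0.16381389]
109 [318.08256881 195.86238532] [ 0.64369068 -0.01895445  0.25089651] [ 0.63610165 -0.03489668  0.1621835 ]
300 [360.37 289.43] [ 0.62969342 -0.2170997   0.15643399] [ 0.61340307 -0.23418289  0.15492913]
```

View pics/3.png

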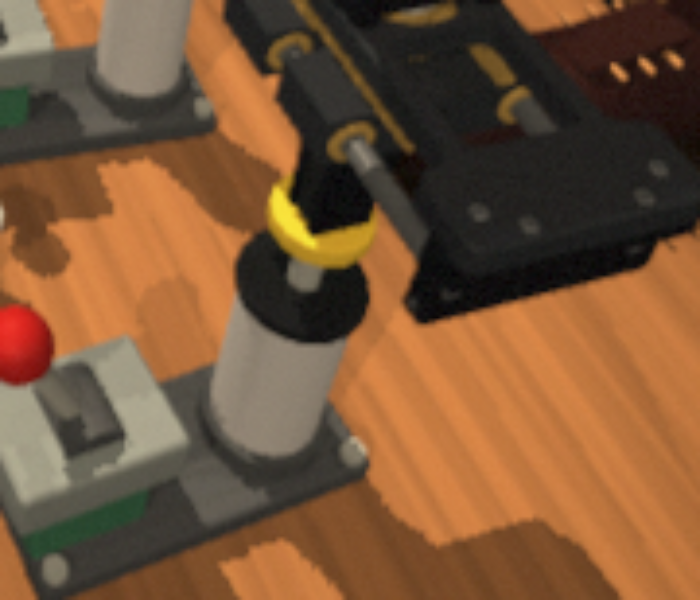

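The third picture shows the tips standing on cap C, which has moved down to about 0.156 m. So the tips sit about 16 mm above the reported TCP height. I'll use that offset from here.

Emit:
send_rows([
  [0,0,0.02],
  [0,0,0.04],
  [0,0,0.06],
  [0,0,0.08],
], turn=[0,0,0,0], grip=[0,0,0,0])

```text
time: 5.1
position: [0.6238, -0.225, 0.1317]
tool_rot: [3.142, 0.0, 0.0]
force: [-1.3, 0.7, 3.5]
finger_gap: 0.0005
gripper_force: 1.6
```

Emit:
send_rows([
  [0,0,0.02],
  [0,0,0.04],
  [0,0,0.05],
], turn=[0,0,0], grip=[0,0,0])

```text
time: 5.4
position: [0.6238, -0.225, 0.1266]
tool_rot: [3.142, 0.0, 0.0]
force: [-1.8, 0.3, 3.7]
finger_gap: 0.0006
gripper_force: 1.6
```

Emit:
send_rows([
  [0,0,0.02],
  [0,0,0.04],
], turn=[0,0], grip=[0,0])

```text
time: 5.6
position: [0.6238, -0.225, 0.1228]
tool_rot: [3.142, 0.0, 0.0]
force: [-0.5, 0.1, 2.4]
finger_gap: 0.0007
gripper_force: 1.6
```

Emit:
send_rows([
  [0,0,0.02],
  [0,0,0.04],
], turn=[0,0], grip=[0,0])

```text
time: 5.8
position: [0.6238, -0.225, 0.1187]
tool_rot: [3.142, 0.0, 0.0]
force: [-0.7, -0.1, 3.4]
finger_gap: 0.0006
gripper_force: 1.6
```

Emit:
send_rows([
  [0,0,0.02],
  [0,0,0.04],
  [0,0,0.06],
  [0,0,0.08],
], turn=[0,0,0,0], grip=[0,0,0,0])

```text
time: 6.2
position: [0.6238, -0.225, 0.1107]
tool_rot: [3.142, 0.0, 0.0]
force: [-0.2, 0.7, 3.8]
finger_gap: 0.0003
gripper_force: 1.6
```

Emit:
send_rows([
  [0,0,0.01],
  [0,0,0.015],
], turn=[0,0], grip=[0,0])

```text
time: 6.4
position: [0.6238, -0.225, 0.1092]
tool_rot: [3.142, 0.0, 0.0]
force: [-0.9, 0.5, 3.3]
finger_gap: 0.0008
gripper_force: 1.6
```

Emit:
send_rows([
  [0,0,0.01],
], turn=[0], grip=[0])

```text
time: 6.5
position: [0.6238, -0.225, 0.1087]
tool_rot: [3.141, 0.0, 0.0]
force: [-2.8, 1.7, 8.8]
finger_gap: 0.0003
gripper_force: 4.6
```

Emit:
send_rows([
  [0,0,0.01],
], turn=[0], grip=[0])

```text
time: 6.6
position: [0.6239, -0.225, 0.1086]
tool_rot: [3.141, 0.0, 0.0]
force: [-4.7, 2.3, 13.7]
finger_gap: 0.0002
gripper_force: 6.7
```

C is free and home, with the stop at TCP 0.1087. Next is B.

Emit:
send_rows([
  [0,0,-0.35],
  [0,0,-0.7],
  [0.07,-0.35,-0.7],
  [0.13,-0.8,-0.7],
  [0.13,-0.97,-0.7],
], turn=[0,0,0,0,0], grip=[0,0,0,0,0])

```text
time: 7.1
position: [0.6368, -0.1245, 0.1769]
tool_rot: [-3.14, -0.003, 0.001]
force: [-0.4, 0.3, 0.1]
finger_gap: 0.0006
gripper_force: 0.0
```

Emit:
send_rows([
  [0.07,-0.5,0],
  [0.13,-0.97,0],
  [0.13,-0.97,0],
  [0.13,-0.97,0.2],
  [0.13,-0.97,0.2],
], turn=[0,0,0,0,0], grip=[0,0,0,0,0])

```text
time: 7.6
position: [0.6475, -0.0308, 0.1538]
tool_rot: [-3.141, -0.001, 0.009]
force: [-0.4, 0.5, -0.1]
finger_gap: -0.0001
gripper_force: 0.0
```

Emit:
send_rows([
  [0,0,0.04],
  [0,0,0.07],
  [0,0,0.1],
  [0,0,0.13],
  [0,0,0.16],
  [0,0,0.19],
  [0,0,0.21],
], turn=[0,0,0,0,0,0,0], grip=[0,0,0,0,0,0,0])

```text
time: 8.3
position: [0.65, -0.0314, 0.1365]
tool_rot: [3.141, 0.0, 0.001]
force: [-1.2, -1.8, 2.7]
finger_gap: 0.0005
gripper_force: 1.3
```

Emit:
send_rows([
  [0,0,0.02],
  [0,0,0.04],
], turn=[0,0], grip=[0,0])

```text
time: 8.5
position: [0.65, -0.0312, 0.1325]
tool_rot: [3.141, 0.0, 0.001]
force: [-0.3, -2.5, 3.4]
finger_gap: 0.0004
gripper_force: 1.7
```

Emit:
send_rows([
  [0,0,0.015],
  [0,0,0.03],
], turn=[0,0], grip=[0,0])

```text
time: 8.7
position: [0.6501, -0.0311, 0.1299]
tool_rot: [3.141, 0.0, 0.001]
force: [-1.4, -2.8, 6.9]
finger_gap: 0.0006
gripper_force: 3.2
```

Emit:
send_rows([
  [0,0,0.015],
  [0,0,0.03],
], turn=[0,0], grip=[0,0])

```text
time: 8.9
position: [0.6501, -0.0312, 0.1275]
tool_rot: [3.141, 0.0, 0.001]
force: [-3.5, -2.0, 9.7]
finger_gap: 0.0004
gripper_force: 4.6
```

B is jammed: 6.9 N rising to 9.7 N. I'll press 1 mm more for margin, then leave it and go to A.

Emit:
send_rows([
  [0,0,0.01],
  [0,0,0.01],
], turn=[0,0], grip=[0,0])

```text
time: 9.1
position: [0.6501, -0.0312, 0.1266]
tool_rot: [3.141, 0.0, 0.002]
force: [-1.3, -1.6, 7.7]
finger_gap: 0.0001
gripper_force: 4.1
```

Emit:
send_rows([
  [0,0,-0.1],
  [0,0,-0.5],
  [-0.1,-0.35,-0.55],
  [-0.25,-0.8,-0.55],
  [-0.25,-0.8,-0.55],
], turn=[0,0,0,0,0], grip=[0,0,0,0,0])

```text
time: 9.6
position: [0.6229, 0.0545, 0.1805]
tool_rot: [-3.138, -0.007, 0.002]
force: [-0.2, 0.0, -0.8]
finger_gap: 0.0007
gripper_force: 0.0
```

Emit:
send_rows([
  [-0.12,-0.4,0],
  [-0.25,-0.8,0],
  [-0.25,-0.8,0],
], turn=[0,0,0], grip=[0,0,0])

```text
time: 9.9
position: [0.5976, 0.1337, 0.1799]
tool_rot: [-3.139, -0.008, 0.003]
force: [0.6, -0.3, -1.2]
finger_gap: 0.0006
gripper_force: 0.0
```

Emit:
send_rows([
  [-0.13,-0.4,0],
  [-0.26,-0.7,0],
  [-0.26,-0.7,0],
  [-0.26,-0.7,0],
], turn=[0,0,0,0], grip=[0,0,0,0])

```text
time: 10.3
position: [0.5735, 0.1991, 0.18]
tool_rot: [3.141, 0.003, -0.001]
force: [-0.2, 0.3, -0.1]
finger_gap: 0.0003
gripper_force: 0.0
```

Emit:
send_rows([
  [0,0,0.2],
  [0,0,0.28],
  [0,0,0.31],
  [0,0,0.34],
  [0,0,0.37],
  [0,0,0.4],
  [0,0,0.43],
  [0,0,0.46],
  [0,0,0.49],
], turn=[0,0,0,0,0,0,0,0,0], grip=[0,0,0,0,0,0,0,0,0])

```text
time: 11.2
position: [0.5742, 0.1991, 0.1315]
tool_rot: [-3.141, -0.0, -0.002]
force: [1.2, -1.3, 1.7]
finger_gap: 0.0004
gripper_force: 1.1
```

Emit:
send_rows([
  [0,0,0.02],
  [0,0,0.04],
], turn=[0,0], grip=[0,0])

```text
time: 11.4
position: [0.574, 0.1992, 0.1274]
tool_rot: [-3.141, -0.0, -0.001]
force: [0.9, -0.9, 2.6]
finger_gap: 0.0005
gripper_force: 1.1
```

Emit:
send_rows([
  [0,0,0.02],
  [0,0,0.04],
], turn=[0,0], grip=[0,0])

```text
time: 11.6
position: [0.5739, 0.1992, 0.1233]
tool_rot: [-3.141, -0.0, -0.001]
force: [0.8, 0.6, 1.9]
finger_gap: 0.0003
gripper_force: 1.1
```

A is free, so I'll push it home.

Emit:
send_rows([
  [0,0,0.02],
  [0,0,0.04],
  [0,0,0.06],
  [0,0,0.08],
  [0,0,0.1],
  [0,0,0.12],
  [0,0,0.14],
], turn=[0,0,0,0,0,0,0], grip=[0,0,0,0,0,0,0])

```text
time: 12.3
position: [0.5736, 0.1991, 0.1091]
tool_rot: [-3.141, -0.0, 0.0]
force: [1.2, 1.2, 1.7]
finger_gap: 0.0004
gripper_force: 1.1
```

Emit:
send_rows([
  [0,0,0.01],
  [0,0,0.015],
], turn=[0,0], grip=[0,0])

```text
time: 12.5
position: [0.5736, 0.1991, 0.1087]
tool_rot: [-3.142, -0.0, 0.0]
force: [-1.3, 0.2, 10.2]
finger_gap: 0.0003
gripper_force: 4.9
```

A is home. Now B's lever: I'll come down in front of its ball (0.533, -0.021) and push it towards the barrel.

Emit:
send_rows([
  [0,0,-0.35],
  [0,0,-0.7],
  [-0.15,0.35,-0.7],
  [-0.3,0.75,-0.7],
  [-0.3,0.75,-0.7],
], turn=[0,0,0,0,0], grip=[0,0,0,0,0])

```text
time: 13.0
position: [0.5413, 0.1204, 0.1768]
tool_rot: [3.139, -0.004, -0.005]
force: [-0.2, 0.9, 0.9]
finger_gap: 0.0003
gripper_force: 0.0
```

Emit:
send_rows([
  [-0.15,0.35,0],
  [-0.3,0.75,0],
  [-0.3,0.75,0],
], turn=[0,0,0], grip=[0,0,0])

```text
time: 13.3
position: [0.5117, 0.0457, 0.1768]
tool_rot: [3.14, -0.005, -0.005]
force: [0.2, 0.3, -1.0]
finger_gap: 0.0007
gripper_force: 0.0
```

Emit:
send_rows([
  [-0.15,0.35,0],
  [-0.25,0.68,0],
  [-0.25,0.68,0],
  [-0.25,0.68,0],
], turn=[0,0,0,0], grip=[0,0,0,0])

```text
time: 13.7
position: [0.4885, -0.0189, 0.1775]
tool_rot: [-3.141, 0.002, 0.001]
force: [0.1, -0.2, -0.1]
finger_gap: 0.0005
gripper_force: 0.0
```

Emit:
send_rows([
  [0,0,0.35],
  [0,0,0.6],
  [0,0,0.65],
  [0,0,0.65],
], turn=[0,0,0,0], grip=[0,0,0,0])

```text
time: 14.1
position: [0.4881, -0.0178, 0.112]
tool_rot: [-3.141, -0.002, 0.004]
force: [-0.9, 1.1, 0.1]
finger_gap: 0.0006
gripper_force: 0.0
```

Emit:
send_rows([
  [0.1,0.01,0],
  [0.17,0.01,0],
  [0.24,0.02,0],
  [0.3,0.02,0],
], turn=[0,0,0,0], grip=[0,0,0,0])

```text
time: 14.5
position: [0.5199, -0.0214, 0.1137]
tool_rot: [3.141, 0.0, 0.002]
force: [-2.4, -0.6, 1.2]
finger_gap: 0.0002
gripper_force: 1.0
```

```bash
python3 - <<'E'
from h import *
im,p=cloud("side");cv2.imwrite("pics/4.png",cv2.resize(im[150:334,190:430],(780,598))[:,:,::-1])
E
```

```text
(no output)
```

View pics/4.png

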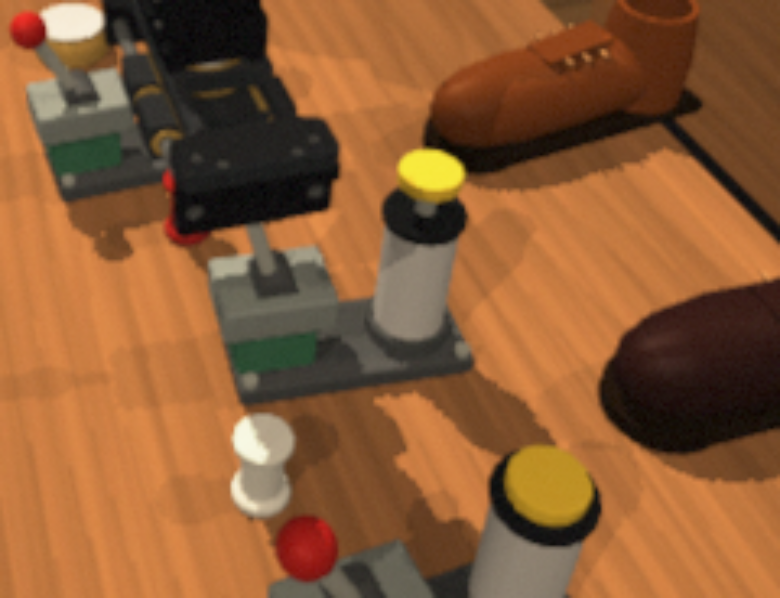

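In the fourth picture, B's rod at crop (260,245) is swinging over ahead of the finger, cap C is home and cap B is half down. I'll carry on pushing.

Emit:
send_rows([
  [0.08,0,0],
  [0.16,0.01,0],
  [0.24,0.01,0],
  [0.32,0.02,0],
  [0.4,0.02,0],
  [0.46,0.03,0],
  [0.5,0.03,0],
], turn=[0,0,0,0,0,0,0], grip=[0,0,0,0,0,0,0])

```text
time: 15.25
position: [0.569, -0.0241, 0.1124]
tool_rot: [-3.142, -0.0, 0.001]
force: [-1.6, -0.6, -0.9]
finger_gap: 0.0007
gripper_force: 0.7
```

Emit:
send_rows([
  [0.02,0,0],
  [0.03,0,0],
], turn=[0,0], grip=[0,0])

```text
time: 15.45
position: [0.5709, -0.024, 0.1124]
tool_rot: [-3.142, -0.0, 0.003]
force: [-5.4, -1.6, -0.6]
finger_gap: 0.0008
gripper_force: 2.4
```

Emit:
send_rows([
  [0.015,0,0],
  [0.02,0,0],
], turn=[0,0], grip=[0,0])

```text
time: 15.65
position: [0.5713, -0.024, 0.1122]
tool_rot: [-3.142, -0.0, 0.009]
force: [-9.3, -1.0, 3.0]
finger_gap: 0.0002
gripper_force: 5.0
```

Emit:
send_rows([
  [-0.3,0,0],
  [-0.6,0,0],
  [-0.6,0,0],
  [-0.8,0,-0.4],
  [-0.9,0,-0.8],
  [-1,0,-1],
  [-1,0,-1],
  [-1,0,-1],
], turn=[0,0,0,0,0,0,0,0], grip=[0,0,0,0,0,0,0,0])

```text
time: 16.45
position: [0.4748, -0.0241, 0.2135]
tool_rot: [3.141, 0.0, 0.005]
force: [0.2, -0.4, -0.5]
finger_gap: 0.0006
gripper_force: 0.0
```

```bash
python3 - <<'E'
from h import *
ims=[]
for n in("top","side"):
    im,p=cloud(n);ims.append(im)
    H,S,V=cv2.split(cv2.cvtColor(im,cv2.COLOR_RGB2HSV))
    for k,m in dict(y=(H>20)&(H<35)&(S>120)&(V>60),r=((H<8)|(H>172))&(S>130)&(V>60)).items():
        for b,a,c in blobs(m): print(n,k,a,np.nanmedian(p[b],0).round(3),np.nanpercentile(p[b][:,2],90).round(3))
cv2.imwrite("pics/5.png",cv2.resize(np.hstack(ims),(800,300))[:,:,::-1])
print(manip.read_state()["time"])
E
```

```text
top y 1077 [0.753 0.623 0.043] 0.047
top y 193 [ 0.651 -0.029  0.145] 0.147
top y 195 [ 0.625 -0.221  0.124] 0.127
top y 198 [0.574 0.201 0.125] 0.127
top r 90 [ 0.595 -0.024  0.142] 0.147
top r 2309 [0.388 0.054 0.623] 0.64
top r 10778 [ 0.429 -0.023  0.615] 0.642
top r 129 [0.544 0.111 0.05 ] 0.052
top r 1010 [ 0.393 -0.062  0.63 ] 0.641
top r 82 [0.453 0.193 0.144] 0.147
side y 35 [0.752 0.714 0.045] 0.047
side y 35 [0.748 0.607 0.045] 0.047
side y 279 [ 0.648 -0.035  0.145] 0.147
side y 554 [ 0.621 -0.227  0.125] 0.126
side r 2497 [ 0.464 -0.059  0.464] 0.483
side r 100 [0.45  0.184 0.14 ] 0.146
side r 304 [0.54  0.101 0.034] 0.051
side r 146 [ 0.59  -0.034  0.139] 0.145
side r 583 [0.062 0.075 0.012] 0.014
side r 994 [ 0.087 -0.05   0.012] 0.013
side r 310 [ 0.502 -0.24   0.143] 0.147
16.55
```

View pics/5.png

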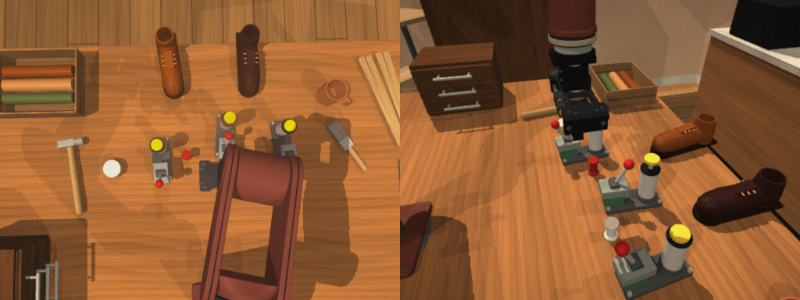

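The fifth picture shows the robot clear of everything, with the spools and tin undisturbed. Caps A and C are home at 0.125 m and cap B is at 0.145 m, 20 mm down. B's ball has moved from x = 0.533 to 0.595, fully over, and the other two balls haven't moved.

```bash
python3 -c "
from station import manip
print(manip.close_job())"
```

```text
the job is handed in; nothing more can be done
None
```

Job handed in, verdict not shown: dispenser B was the jammed one (left about 20 mm down, highest reading about 10 N, lever thrown fully over), plungers A and C are fully home with their levers still at the front, and the spools and tin were not disturbed.

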